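Load the lamp's power cell

ROBOT

A 6-joint arm with a two-finger parallel gripper is mounted at the origin on the work surface. World frame = base frame: x ahead of the robot, y to its left, z up, the work surface at z = 0. Lengths are in m, angles in degrees, forces in N, time in s.
With the tool pointing down it reaches from about 0.35 to 0.875 m from the base axis. Payload 4.2 kg.
Tool frame: the origin (TCP) lies between the finger pads; the fingertips stand 25 mm ahead of it and the grasp point (between the pads) lies 6 mm ahead of it; z points along the fingers, y is the line along which they close (so a half turn about z gives the same grasp; the last joint's range is limited). The gripper opens to 85 mm and grips with 20 to 120 N. Pads are 22 mm wide; open, the fingers measure 114 mm over their backs; the gripper's body (76 mm by 85 mm) begins 54 mm behind the grasp point. The pads swing forward as they close: fully open they stand 13 mm farther back than shut.
Start: joints at [78.988, 22.042, 0.453, 0, -68.411, -14.817], TCP at [0.272, 0.563, 0.256] pointing down, gripper open.
Joint ranges: [-179.83, 179.83], [-69.29, 118.12], [-61.27, 80.66], [-181.25, 117.63], [-171.15, -9.14], [-177.46, 177.46]. Speed limits (degrees/s): [159.86, 159.86, 180, 180, 180, 180].

INTERFACE

Orientations are given as a 3x3 rotation matrix whose columns are the frame's x, y, z axes.
In Python, from plant import robot gives the robot as it stands. Calls block until the motion is done:
- robot.move_to(position, orientation): joint-space move of the TCP to a pose.
- robot.move_l(position, vel=0.15, rotation=None, guard=None): straight line of the TCP; rotation=None keeps the orientation; vel is the mean speed in m/s. With guard (N) it stops when the force on the tool has changed by that much, and returns True; else False.
- robot.move_j(angles): joint-space move.
- robot.open() and robot.grasp(newtons=None): open the fingers fully, or close them until they stop; newtons is the grip in N (None keeps the last).
- robot.sleep(seconds).
- robot.ik(position, orientation): joint angles nearest the present ones, or None.
- robot.get_state(): the state.
- robot.read_camera(name): name is "scene" or "side" or "wrist"; returns the picture (400x640x3 uint8, red, green, blue); there is no depth.
- robot.camera_info(name): a dict with "K" (3x3 intrinsics, pixels), "camera_from_world" (4x4, takes a point from world to camera coordinates). Camera axes: x right, y down, z forward; pixel columns grow to the right and rows downward; lengths in m; the calibration is good to about 2 mm. A picture is of the moment at which its call begins: read the wrist's pose just before it. camera_info takes no time and is no camera call; for the wrist camera it gives the pose at the moment of the call.
A pose or a line that the arm cannot do raises robot.IKError and nothing moves.
- robot.job_done(): hands the job in; it is judged then, once.
The state is a dict: "t": time; "joints": joint angles; "qvel": joint speeds; "joint_efforts": joint torques, N m; "position": TCP position; "tool_rot": TCP orientation; "ft_force": force on the tool from outside, world axes, zero at the start; "ft_torque": the same for the moment, N m; "opening": finger opening in m; "finger_force": force on a finger pad.
Only numpy, scipy, OpenCV 4.12 (cv2) and the standard library are available. Lean on these libraries where they do the work, as an engineer would, in place of code of your own. Each camera call takes 0.05 s, during which the arm holds its last target. There are 200 camera calls.

TASK

Get the microscope lamp's white power pack running: take the charged green cell out of the dock and load it in the pack's sloping cradle, button end at the upper brass contact. Push its flat end in under the clear hood against the coil spring first, then drop the button end in so that the cell lies fully home. Then, with the cell in, flip the red-tipped switch lever beside the cradle all the way over towards the raised end of the cradle, let go, and leave the orange cell and the other things on the bench as they are.

Things in the scene. Friction and masses are not known exactly. Their poses are not given: they have to be found in the camera images.
- cell: charged cell to load: a green cylinder 32 mm in diameter and 123 mm long over all (120 mm body with a white band, plus a steel button 10 mm wide and 3 mm long at one end; the other end is flat steel), about 0.22 kg. Origin on its axis, midway along the 123 mm; +x runs along its axis to the button end (button tip at x = +61.5 mm, flat end at x = -61.5 mm). Lies level on the dock.
- cell_button (a point): tip of the green cell's button, on its axis; axes as the cell's
- old_cell: spent cell, same form and size and frame as the green one but orange; lies beside it on the dock; must stay there
- dock: grey charging dock, 150 (x) by 190 mm (y), base plate 10 mm thick, fixed. Origin: centre of its underside. Two cells lie along its x, buttons to +x, at y = -45 and +45 mm (either colour in either place), axes 42 mm above the bench, on black V saddles at x = -53..-37 and +37..+53 mm; between x = -35 and +35 mm fingers can reach beside and below a cell, down to the plate.
- pack: white lamp power pack, a wedge 92 mm wide and about 165 mm long, top sloping at 25 degrees, low end to the right as seen from the robot; bears the cradle, and at its +y side, towards the robot, a 35 mm high console (75 mm wide) with the switch. Origin: centre of the wedge's underside; +x points up the slope (roughly to the robot's left), z up. Fixed.
- cradle_seat (a point): where the middle of a seated cell lies, 92 mm above the bench. +x runs along the cell, up the slope to the brass contact; +z is square to the slope (leans 25 degrees downhill). In this frame the cell's underside is at z = -16 mm, on V saddles at x = -74..-44 and +41..+56 mm, 40 mm wide, tops at z = -3; between them the deck is at z = -33 mm, free for fingers. Flat end seats at x = -61.5.
- cradle_hood (a point): middle of the hood roof's lower edge at its mouth, at x = -46, z = +29 mm in cradle_seat's frame (same axes). From here the clear roof (4 mm thick) reaches 46 mm to -x; black side cheeks have inner faces 22 mm to each side. A cell parallel to the slope cannot pass both hood and contact wall: the flat end goes in with the button end about 14 degrees above the slope, and that end is lowered after.
- cradle_contact (a point): centre of the brass contact's face at the cradle's upper end, which the button tip touches when home: 61.5 mm up the slope from cradle_seat, same axes. The contact's wall is 8.5 mm thick and 44 mm wide; its top is 5 mm above this point (along z), so the button end must come down inside it.
- spring (a joint): travel of the coil spring's steel end disc (18 mm in diameter, on the cell's axis; free face at x = -54.5 mm of cradle_seat), m: 0 free, 0.007 with a cell seated, stop at 0.018; 800 N/m, no preload. It pushes a released cell up the slope
- switch (a joint): angle of the switch lever, rad: about 0 off (leaning 0.5 rad towards the pack's -x, downhill), 1.0 on (leaning 0.5 rad to the pack's +x); light friction (about 0.06 N m), stays where it is left. Its pivot lies in the pack's frame at x 0, y +85 mm, z 57 mm, axis along y
- switch_tip (a point): centre of the 26 mm red ball at the end of the switch lever, 60 mm from the pivot; z 110 mm above the bench at either end of the swing
- dropper: amber dropper bottle, 32 mm in diameter, 70 mm tall, standing between dock and pack; origin at its underside; leave alone
- petri: petri dish, 88 mm wide, 15 mm high, behind; origin at its underside; leave alone
- pen: red pen, 140 mm long, lying near the robot; leave alone
Things that resemble listed ones, but are neither listed nor needed, are in the scene too. There is more than one size of the cell; the job needs the largest.

How it is judged:
By the outcome, as a careful person would: the job done as asked, in the order asked, and still so for the second after the job is handed in, with the robot touching nothing.
It also fails if it takes over 48 s, if anything falls off the work surface, if the arm or the gripper's body presses on something with over 40 N, if the wrist force passes 120 N, or if a joint passes its speed limit or range.

## Working session

There is one attempt and no reset: what is moved stays moved. The work goes in short steps, each a Python script; the robot and the scene stay as the last script left them, time stands still between calls to the robot, and variables do not carry over. Pictures are saved under pics/ and viewed, at most 10 in all, crops included, and the job is handed in when it is done.

```bash
ls; mkdir -p pics; python3 - <<'E'
from plant import robot
import cv2,numpy as np
for n in ["scene","side"]:
    im=robot.read_camera(n); cv2.imwrite(f"pics/{n}0.png",im[:,:,::-1])
    i=robot.camera_info(n); print(n,np.round(i["K"],1).tolist(),np.round(i["camera_from_world"],4).tolist())
print(robot.get_state())
E
```

```text
pics
scene [[406.0, 0.0, 314.2], [0.0, 406.0, 192.3], [0.0, 0.0, 1.0]] [[0.3242, 0.9458, 0.0188, -0.2283], [0.5556, -0.1743, -0.8129, -0.2117], [-0.7656, 0.274, -0.582, 1.6023], [0.0, 0.0, 0.0, 1.0]]
side [[402.0, 0.0, 317.7], [0.0, 402.0, 207.4], [0.0, 0.0, 1.0]] [[0.9935, -0.1127, -0.0146, -0.5549], [-0.0791, -0.5933, -0.8011, 0.1568], [0.0816, 0.797, -0.5984, 0.8765], [0.0, 0.0, 0.0, 1.0]]
{'t': 0.1, 'joints': array([ 7.89906083e+01,  2.20869503e+01,  3.87409481e-01, -2.26163877e-02,
       -6.84119421e+01, -1.48160285e+01]), 'qvel': array([ 0.08068244, -0.06073881,  0.04063542,  0.03580626, -0.00961091,
       -0.00662285]), 'joint_efforts': array([-7.21802298e-04, -3.93323135e+01,  1.88928741e+01,  4.19805273e+00,
       -2.62001879e-03,  4.22198895e-06]), 'position': array([0.27206176, 0.56215569, 0.2553303 ]), 'tool_rot': array([[ 9.00062205e-01, -4.35760820e-01, -7.31859589e-04],
       [-4.35761411e-01, -9.00060336e-01, -1.83981367e-03],
       [ 1.43000927e-04,  1.97486292e-03, -9.99998040e-01]]), 'ft_force': array([ 0.21149612,  0.56628514, -1.03460543]), 'ft_torque': array([-0.02166357, -0.03088909, -0.02399584]), 'finger_force': 0.0, 'opening': 0.08521112447068246}
```

View pics/scene0.png

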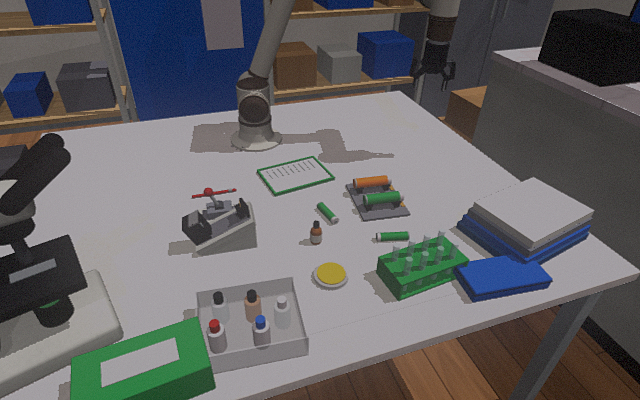

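View pics/side0.png

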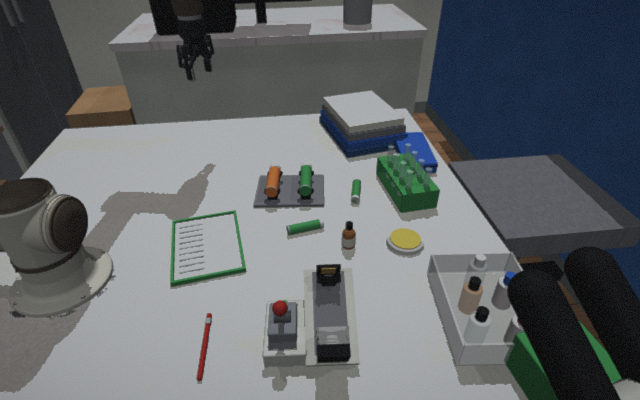

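The scene view shows the dock (377,197) with orange and green cells, the dropper (316,232), the petri dish (330,275) and the pack (220,222). In the side view the green cell is at (306,181), the orange cell at (273,181), the red ball at (280,309), the brass contact at (328,271) and the black hood cheeks at (333,350). Next I get rough positions and take wrist close-ups.

```bash
cat > h.py <<'E'
from plant import robot
import cv2,numpy as np
def rayd(info,uv):
    T=np.array(info["camera_from_world"]);R=T[:3,:3];c=-R.T@T[:3,3]
    d=R.T@np.linalg.inv(info["K"])@np.array([uv[0],uv[1],1.]);return c,d/np.linalg.norm(d)
def onz(info,uv,z):
    c,d=rayd(info,uv);return c+d*(z-c[2])/d[2]
def tri(rays):
    A=np.zeros((3,3));b=np.zeros(3)
    for c,d in rays:
        P=np.eye(3)-np.outer(d,d);A+=P;b+=P@c
    p=np.linalg.solve(A,b);return p,[float(np.linalg.norm((np.eye(3)-np.outer(d,d))@(p-c))) for c,d in rays]
def proj(info,p):
    q=np.array(info["camera_from_world"])@np.append(p,1);u=np.array(info["K"])@q[:3];return u[:2]/u[2]
def down(yaw): # tool z down, tool y at heading yaw (deg)
    a=np.radians(yaw);y=np.array([np.cos(a),np.sin(a),0]);z=np.array([0,0,-1.]);return np.column_stack([np.cross(y,z),y,z])
def shot(name,n):
    i=robot.camera_info(n);im=robot.read_camera(n);cv2.imwrite(f"pics/{name}.png",im[:,:,::-1])
    np.savez(f"pics/{name}.npz",K=i["K"],T=i["camera_from_world"]);return im,i
def load(name):
    d=np.load(f"pics/{name}.npz");return cv2.imread(f"pics/{name}.png")[:,:,::-1],dict(K=d["K"],camera_from_world=d["T"])
def blobs(im,h0,h1,smin=90,vmin=50,amin=30):
    hsv=cv2.cvtColor(np.ascontiguousarray(im),cv2.COLOR_RGB2HSV);m=cv2.inRange(hsv,(h0,smin,vmin),(h1,255,255))
    cs=cv2.findContours(m,cv2.RETR_EXTERNAL,cv2.CHAIN_APPROX_NONE)[0]
    return sorted([c for c in cs if cv2.contourArea(c)>amin],key=cv2.contourArea,reverse=True)
E
python3 - <<'E'
from h import *
i=robot.camera_info("side");s=robot.camera_info("scene")
for n,uv,z in [("cell",(306,181),.05),("old",(273,181),.05),("contact",(328,271),.118),("hood",(333,345),.09),("ball",(280,309),.11),("dock",(290,190),.01),("drop",(348,243),.0)]:
    print(n,onz(i,uv,z).round(3))
print(tri([rayd(i,(280,309)),rayd(s,(208,191))]))
w=robot.camera_info("wrist");T=np.array(w["camera_from_world"]);R=T[:3,:3];c=-R.T@T[:3,3];st=robot.get_state()
print("cam in tool",(st["tool_rot"].T@(c-st["position"])).round(3),(st["tool_rot"].T@R.T).round(3),w["K"])
E
```

```text
cell [0.555 0.243 0.05 ]
old [0.467 0.255 0.05 ]
contact [ 0.561 -0.162  0.118]
hood [ 0.551 -0.295  0.09 ]
ball [ 0.471 -0.231  0.11 ]
dock [0.511 0.264 0.01 ]
drop [0.635 0.037 0.   ]
(array([ 0.47060887, -0.23115797,  0.11345239]), [0.0018896336798538333, 0.0018896336798537496])
cam in tool [ 0.084 -0.001 -0.118] [[ 0.001 -0.945 -0.326]
 [ 1.     0.001  0.   ]
 [ 0.    -0.326  0.945]] [[321.00783625   0.         318.06033736]
 [  0.         321.00783625 204.05752988]
 [  0.           0.           1.        ]]
```

```bash
python3 - <<'E'
from h import *
robot.move_to([0.51,0.25,0.26],down(-180)); robot.sleep(.2)
print(robot.get_state()["position"],robot.get_state()["joints"].round(1))
shot("dockw","wrist")
robot.move_to([0.53,-0.21,0.30],down(-180)); robot.sleep(.2)
print(robot.get_state()["joints"].round(1))
shot("packw","wrist");print(robot.get_state()["t"])
a=cv2.imread("pics/dockw.png");b=cv2.imread("pics/packw.png")
cv2.imwrite("pics/both.png",np.vstack([a[:, :],b])[::1,::1][:800] if 0 else np.vstack([cv2.resize(a,(480,300)),cv2.resize(b,(480,300))]))
E
```

```text
[0.50967454 0.25094839 0.25992249] [ 42.5  16.4  -7.4  -0.  -66.2 -42.5]
[ -5.2  15.1  -3.3  -0.  -71.6   5.3]
3.75
```

View pics/dockw.png

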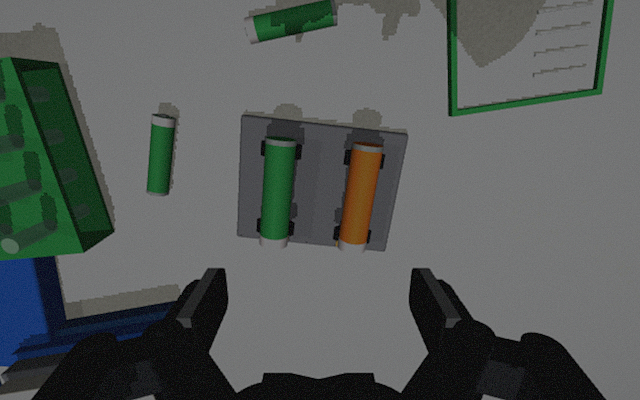

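View pics/packw.png

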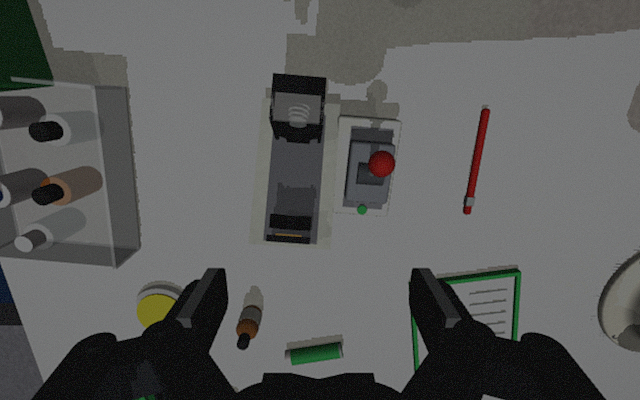

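Dock view: green cell from (280,140) to (273,243), orange cell from (367,147) to (352,247), image up being world -y. Pack view: hood with spring at (298,100), contact wall at (291,230), ball at (381,163). I need the button end, so I enlarge the cells.

```bash
python3 - <<'E'
from h import *
a=cv2.imread("pics/dockw.png")[125:260,230:400]
b=cv2.imread("pics/packw.png")[60:255,240:410]
f=lambda x:cv2.resize(cv2.convertScaleAbs(x,alpha=1.6),None,fx=3,fy=3,interpolation=cv2.INTER_CUBIC)
A=f(a);B=f(b);A=cv2.copyMakeBorder(A,0,B.shape[0]-A.shape[0],0,0,cv2.BORDER_CONSTANT)
c=np.hstack([A,B])[:600,:]; c=cv2.resize(c,None,fx=.78,fy=.78) if c.shape[1]>800 else c
c=np.hstack([A,B]);cv2.imwrite("pics/crop1.png",cv2.resize(c,(795,int(c.shape[0]*795/c.shape[1]))))
im,i=load("dockw")
for c in blobs(im,40,85,amin=500): print("g",cv2.contourArea(c),cv2.minAreaRect(c))
for c in blobs(im,5,20,amin=500): print("o",cv2.contourArea(c),cv2.minAreaRect(c))
im,i=load("packw")
for c in blobs(im,172,180)+blobs(im,0,6): print("r",cv2.contourArea(c),cv2.minEnclosingCircle(c))
E
```

```text
g 9141.5 ((41.5, 158.0), (202.0, 83.0), 90.0)
g 4166.5 ((65.93134307861328, 150.35435485839844), (176.58172607421875, 33.84965133666992), 71.34210968017578)
g 2478.0 ((276.3499755859375, 191.95001220703125), (29.22136688232422, 94.3366928100586), 4.39870548248291)
g 1757.5 ((531.5, 57.5), (115.0, 163.0), 90.0)
g 1755.0 ((293.46209716796875, 20.22562599182129), (26.723649978637695, 79.15128326416016), 77.73522186279297)
g 1239.0 ((159.61166381835938, 158.43653869628906), (21.51660919189453, 67.75595092773438), 4.085616588592529)
o 2593.0 ((359.8011779785156, 196.71229553222656), (30.799983978271484, 94.76687622070312), 8.61564826965332)
r 433.5 ((477.5, 152.5), 44.7494010925293)
r 408.0 ((381.6428527832031, 164.35714721679688), 13.102916717529297)
```

View pics/crop1.png

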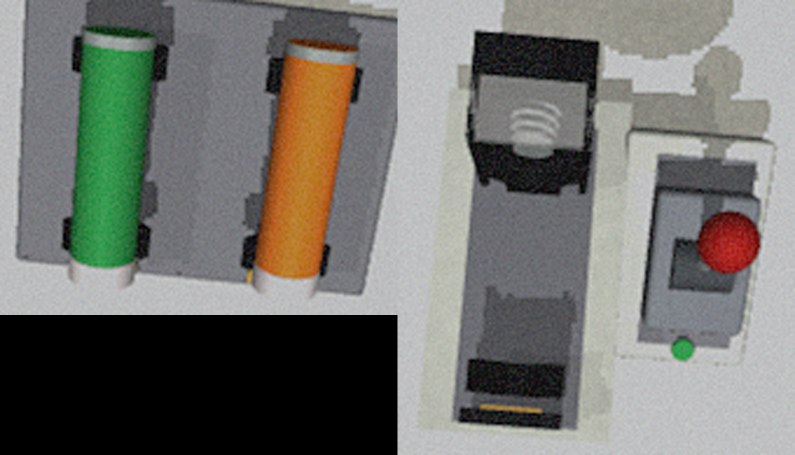

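The bands differ: a narrow ring at the -y end and a wide pale band at the +y end, but I can't yet see the button. I take one more pack view for baseline and a flatter look at the -y cell end.

```bash
python3 - <<'E'
from h import *
robot.move_to([0.56,-0.10,0.22],down(-180)); robot.sleep(.2); shot("packw2","wrist")
robot.move_to([0.53,0.13,0.22],down(-180)); robot.sleep(.2); shot("cellw","wrist");print(robot.get_state()["t"])
a=cv2.imread("pics/packw2.png")[20:260,200:440]
im=cv2.imread("pics/cellw.png"); i=robot.camera_info("wrist")
for p in [(.55,.19,.042),(.55,.31,.042)]: print(proj(i,p))
u,v=proj(i,(.54,.2,.05)).astype(int); b=im[max(0,v-60):v+120,max(0,u-90):u+90]; print(u,v,b.shape)
f=lambda x,k:cv2.resize(cv2.convertScaleAbs(x,alpha=1.6),k,interpolation=cv2.INTER_CUBIC)
cv2.imwrite("pics/crop2.png",np.hstack([f(a,(400,400)),f(b,(400,int(400*b.shape[0]/b.shape[1])))[:400]] if b.shape[0]>=b.shape[1] else [f(a,(400,400)),cv2.copyMakeBorder(f(b,(400,int(400*b.shape[0]/b.shape[1]))),0,400-int(400*b.shape[0]/b.shape[1]),0,0,cv2.BORDER_CONSTANT)]))
E
```

```text
5.7917
[299.21393064 243.8135008 ]
[301.38048883 339.01875792]
308 256 (180, 180, 3)
```

View pics/crop2.png

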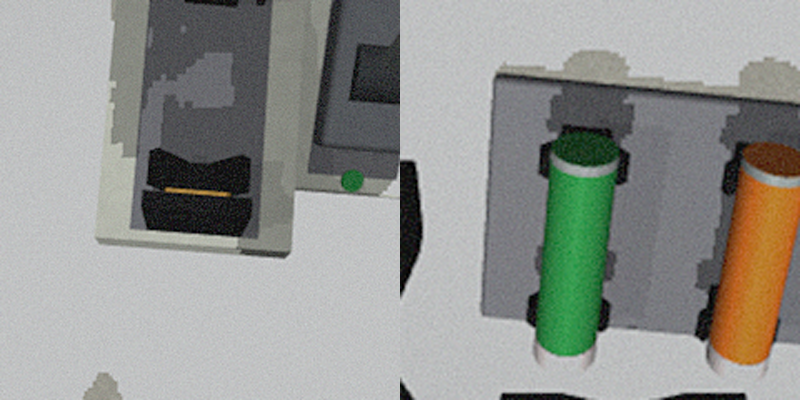

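The -y face of the green cell at crop (585,150) is plain and has no button. I confirm the button at +y from the other side while measuring the pack from the saved views.

```bash
python3 - <<'E'
from h import *
robot.move_to([0.53,0.37,0.22],down(0)); robot.sleep(.2); im,i=shot("cellw2","wrist");print(robot.get_state()["t"],robot.get_state()["joints"].round(0))
u,v=proj(i,(.54,.3,.05)).astype(int);print(u,v)
b=im[max(0,v-70):v+90,max(0,u-110):u+90,::-1]
cv2.imwrite("pics/crop3.png",cv2.resize(cv2.convertScaleAbs(b,alpha=1.6),None,fx=3,fy=3,interpolation=cv2.INTER_CUBIC))
for n in ("dockw","cellw","cellw2"):
    im,i=load(n)
    for nm,h in(("g",(40,85)),("o",(5,20))):
        for c in blobs(im,*h,amin=1500):
            (cx,cy),(w,l),a=cv2.minAreaRect(c)
            p=onz(i,(cx,cy),.05)
            if .4<p[0]<.62 and .18<p[1]<.32:
                d=cv2.fitLine(c,cv2.DIST_L2,0,.01,.01).ravel();e=[onz(i,(cx+s*d[0]*40,cy+s*d[1]*40),.052) for s in(-1,1)];v=e[1]-e[0]
                print(n,nm,p.round(4),"head",np.degrees(np.arctan2(v[1],v[0])).round(1),round(w),round(l))
r=[]
for n in("packw",):
    im,i=load(n);c=blobs(im,172,180)+blobs(im,0,6);c=[x for x in c if cv2.minEnclosingCircle(x)[1]<20][0];r.append(rayd(i,cv2.minEnclosingCircle(c)[0]));print("ball z.11",onz(i,cv2.minEnclosingCircle(c)[0],.11).round(4))
for n in("packw","packw2"):
    im,i=load(n)
    for c in blobs(im,10,30,smin=90,vmin=70,amin=2):
        (cx,cy),wh,a=cv2.minAreaRect(c);p=onz(i,(cx,cy),.118)
        if .5<p[0]<.62 and -.22<p[1]<-.1: 
            x=c[:,0,:];l=x[x[:,0].argmin()];q=x[x[:,0].argmax()];P=onz(i,l,.118);Q=onz(i,q,.118)
            print(n,"brass",(cx,cy),p.round(4),"ends",P.round(4),Q.round(4),"len",np.linalg.norm(P-Q).round(4),"head",np.degrees(np.arctan2(*(P-Q)[1::-1])).round(1))
E
```

```text
8.4333 [ 49.  26.   1.   0. -65. 131.]
327 255
dockw g [0.5546 0.2668 0.05  ] head -96.1 29 94
dockw o [0.4654 0.2719 0.05  ] head -96.6 31 95
cellw g [0.5551 0.2686 0.05  ] head -96.4 29 84
cellw o [0.4666 0.2732 0.05  ] head -96.3 31 86
cellw2 g [0.5535 0.2671 0.05  ] head 83.9 30 91
cellw2 o [0.4668 0.2729 0.05  ] head 83.4 32 92
ball z.11 [ 0.4689 -0.2277  0.11  ]
packw brass (288.025390625, 234.64466857910156) [ 0.5613 -0.1563  0.118 ] ends [ 0.5746 -0.157   0.118 ] [ 0.5481 -0.1548  0.118 ] len 0.0266 head -4.7
packw2 brass (317.9714050292969, 134.8577117919922) [ 0.561 -0.158  0.118] ends [ 0.5738 -0.1592  0.118 ] [ 0.5481 -0.1572  0.118 ] len 0.0258 head -4.5
```

View pics/crop3.png

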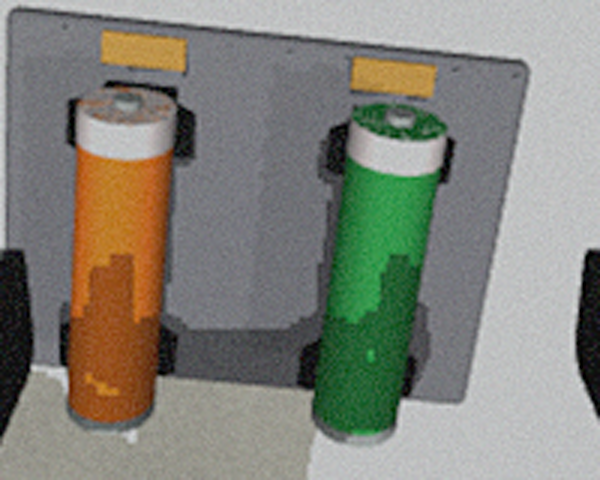

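The button at the +y end is confirmed at crop (400,118). Next I check the pack heading and test the IK of all poses before moving.

```bash
cat > g.py <<'E'
from h import *
HP=np.radians(85.2); HD=np.radians(83.8)
CELL=np.array([.5552,.2735,.042]); G=.005; S=np.radians(25)
C=np.array([.561,-.157,.118])
def ax(h,th):
    x=np.array([np.cos(h),np.sin(h),0]);z=np.array([0,0,1.]);y=np.cross(z,x)
    return np.cos(th)*x+np.sin(th)*z, y, -np.sin(th)*x+np.cos(th)*z
def rt(h,th):
    c,y,n=ax(h,th);return np.column_stack([-c,y,-n])
xs,ys,zs=ax(HP,S); SEAT=C-.0615*xs
def pose(xf,zf,phi,dx=0.):   # flat end centre in seat frame (m), extra tilt phi deg -> TCP pose
    th=S+np.radians(phi);c,y,n=ax(HP,th)
    return SEAT+xf*xs+zf*zs+(.0615+G+dx)*c+.006*n, rt(HP,th)
E
python3 - <<'E'
from g import *
im,i=load("packw")
def onplane(uv,z0):
    c,d=rayd(i,uv);p0=SEAT+z0*zs;return c+d*(zs@(p0-c))/(zs@d)
for nm,a,b in(("L",(271,145.5),(265.4,239.6)),("R",(323.2,145.5),(317.2,243.9))):
    P,Q=onplane(a,-.033),onplane(b,-.033);v=Q-P
    print(nm,np.degrees(np.arctan2(v[1],v[0])).round(2),[(float(xs@(p-SEAT)),float(ys@(p-SEAT))) for p in(P,Q)])
print("SEAT",SEAT)
for nm,uv in(("mouthL",(240+(472-397.5)/2.338,60+150/2.338)),("mouthR",(240+(590-397.5)/2.338,60+150/2.338))):
    p=onplane(uv,.029);print(nm,xs@(p-SEAT),ys@(p-SEAT))
L=[("grasp",CELL+[0,0,.006]+G*ax(HD,0)[0],rt(HD,0)),("pre",*pose(-.032,.045,14)),("in0",*pose(-.032,.0035,14)),("in",*pose(-.066,.0035,14)),("home",*pose(-.066,0,0))]
b=SEAT*[1,1,0]-.0055*0*xs
for k in L:
    q=robot.ik(k[1],k[2]);print(k[0],k[1].round(3),None if q is None else np.round(q,0))
E
```

```text
L 87.42 [(-0.038336305035378104, -0.030615722603606222), (0.0695378140546492, -0.026819368545948952)]
R 86.27 [(-0.04365694946222543, 0.02941301268969491), (0.06982080900883686, 0.0313348493109249)]
SEAT [ 0.55633597 -0.21254245  0.09200898]
mouthL -0.04204698594384436 -0.023305216100214358
mouthR -0.04646389196677937 0.02514746485003876
grasp [0.556 0.278 0.048] [ 42.  34. -13.   0. -43. -48.]
pre [ 0.556 -0.213  0.166] [-24.  33.   9. -37. -83.  30.]
in0 [ 0.558 -0.195  0.128] [-23.  34.   6. -38. -79.  31.]
in [ 0.555 -0.226  0.114] [-25.  37.   7. -37. -79.  34.]
home [ 0.556 -0.215  0.098] [-18.  33.   0. -27. -66.  26.]
```

```bash
sed -i 's/radians(85.2)/radians(86.0)/; s/\[.561,-.157/[.560,-.157/' g.py
python3 - <<'E'
from g import *
p=CELL+[0,0,.006]+G*ax(HD,0)[0];R=rt(HD,0)
robot.move_to(p+[0,0,.10],R)
print(robot.move_l(p,vel=.12,guard=15)); 
robot.grasp(60); s=robot.get_state();print(s["t"],s["opening"],s["finger_force"],s["position"]-p)
robot.move_l(p+[0,0,.13],vel=.2); s=robot.get_state();print(s["opening"],s["ft_force"].round(1))
P,Rr=pose(-.032,.045,14); robot.move_to(P,Rr); robot.sleep(.2)
s=robot.get_state();print(s["t"],(s["position"]-P).round(4),s["ft_force"].round(1))
a,_=shot("pre_w","wrist");b,_=shot("pre_side","side")
f=lambda x,k:cv2.resize(cv2.convertScaleAbs(np.ascontiguousarray(x[:,:,::-1]),alpha=1.5),k)
cv2.imwrite("pics/crop4.png",np.vstack([f(a[0:320,100:540],(440,320)),f(b[200:380,220:460],(440,280))]))
E
```

```text
False
12.5917 0.03032531561374601 59.21629786491394 [0.00015636 0.00014335 0.0006437 ]
0.030147030516249767 [ 0.   0.2 -2.5]
15.3667 [ 0.0003  0.001  -0.    ] [ 0.6 -0.4 -1.9]
```

View pics/crop4.png

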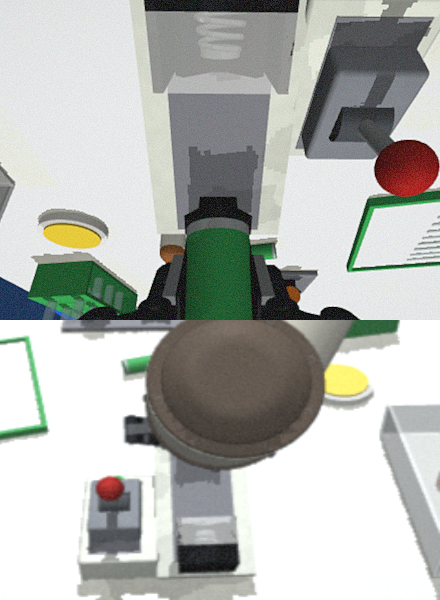

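The wrist view shows the cell level between the pads, flat end edge at crop (218,218), in line with the hood (220,60). I measure the flat end's position in the tool frame.

```bash
python3 - <<'E'
from g import *
im,i=load("pre_w");s=robot.get_state()
col=im[190:245,312:325].mean(1);print([(190+k,*map(int,col[k])) for k in range(0,55,2)])
for v in(215,217,219,221):
    c,d=rayd(i,(318,v));R=s["tool_rot"];c=R.T@(c-s["position"]);d=R.T@d;print(v,(c+d*(-.010-c[2])/d[2]).round(4))
# hood mouth/cheek bottom edges laterally: hood lower black block columns
g=cv2.cvtColor(np.ascontiguousarray(im),cv2.COLOR_RGB2GRAY);r=g[4:9,230:410].mean(0);k=np.where(r<40)[0]+230;print("hood black cols",k.min(),k.max())
c0=[proj(i,SEAT+x*xs+y*ys+z*zs).round(1).tolist() for x,y,z in((-.092,-.026,.033),(-.092,.026,.033),(-.046,-.022,.033),(-.046,.022,.033))];print(c0)
E
```

```text
[(190, 55, 55, 58), (192, 56, 57, 59), (194, 55, 55, 59), (196, 48, 48, 51), (198, 13, 13, 12), (200, 15, 16, 17), (202, 16, 15, 15), (204, 15, 16, 14), (206, 14, 15, 15), (208, 16, 17, 17), (210, 17, 18, 16), (212, 19, 20, 20), (214, 16, 17, 16), (216, 14, 13, 16), (218, 60, 68, 63), (220, 63, 65, 66), (222, 63, 65, 64), (224, 63, 64, 64), (226, 65, 65, 66), (228, 25, 61, 35), (230, 22, 61, 32), (232, 19, 61, 30), (234, 24, 62, 33), (236, 20, 60, 30), (238, 22, 61, 33), (240, 21, 61, 32), (242, 21, 61, 31), (244, 23, 62, 34)]
215 [ 0.0424 -0.0003 -0.01  ]
217 [ 0.0416 -0.0003 -0.01  ]
219 [ 0.0408 -0.0003 -0.01  ]
221 [ 0.04   -0.0003 -0.01  ]
hood black cols 245 397
[[235.9, -60.8], [404.9, -60.2], [262.6, 92.9], [376.7, 93.1]]
```

The flat end appears lower than expected, so the cell may have pitched in the grip. I get the axis from the silhouette width per row.

```bash
cat > axis.py <<'E'
from g import *
def cellaxis(im,i,s,rows):
    hsv=cv2.cvtColor(np.ascontiguousarray(im),cv2.COLOR_RGB2HSV);m=cv2.inRange(hsv,(45,110,25),(85,255,255))
    R=s["tool_rot"];out=[]
    for v in rows:
        k=np.where(m[v,240:400]>0)[0]+240
        k=k[(k>270)&(k<370)]
        if len(k)<30: continue
        w=k.max()-k.min()+1;u=(k.max()+k.min())/2
        T=np.array(i["camera_from_world"]);c,d=rayd(i,(u,v));z=i["K"][0][0]*.032/w
        dc=T[:3,:3]@d;p=c+d*z/dc[2];q=R.T@(p-s["position"]);out.append((v,w,*q.round(4)))
    return np.array(out)
if __name__=="__main__":
    im,i=load("pre_w");s=robot.get_state();o=cellaxis(im,i,s,range(230,390,6));print(o)
    print("pitch deg (tool z per x)",np.degrees(np.arctan(np.polyfit(o[:10,2],o[:10,4],1)[0])), s["opening"],s["finger_force"])
E
python3 axis.py
```

```text
[[ 2.300e+02  4.000e+01 -2.000e-02  1.000e-04  1.188e-01]
 [ 2.360e+02  6.100e+01  1.270e-02 -3.000e-04  3.650e-02]
 [ 2.420e+02  6.300e+01  1.210e-02 -8.000e-04  3.060e-02]
 [ 2.480e+02  8.300e+01  2.710e-02  3.500e-03 -5.700e-03]
 [ 2.540e+02  8.300e+01  2.490e-02  3.500e-03 -6.500e-03]
 [ 2.600e+02  6.200e+01  2.100e-03 -0.000e+00  3.000e-02]
 [ 2.660e+02  6.300e+01  5.000e-04 -3.000e-04  2.660e-02]
 [ 2.720e+02  6.500e+01  3.000e-04 -3.000e-04  2.130e-02]
 [ 2.780e+02  6.400e+01 -3.800e-03 -0.000e+00  2.240e-02]
 [ 2.840e+02  6.400e+01 -6.700e-03 -0.000e+00  2.150e-02]
 [ 2.900e+02  6.600e+01 -6.700e-03 -0.000e+00  1.630e-02]
 [ 2.960e+02  6.500e+01 -1.090e-02  2.000e-04  1.740e-02]
 [ 3.020e+02  6.700e+01 -1.080e-02 -3.000e-04  1.240e-02]
 [ 3.080e+02  6.700e+01 -1.350e-02 -3.000e-04  1.150e-02]
 [ 3.140e+02  6.700e+01 -1.620e-02  2.000e-04  1.060e-02]
 [ 3.200e+02  6.800e+01 -1.740e-02 -0.000e+00  7.800e-03]
 [ 3.260e+02  6.900e+01 -1.850e-02 -3.000e-04  5.100e-03]
 [ 3.320e+02  7.000e+01 -1.970e-02 -0.000e+00  2.400e-03]
 [ 3.380e+02  7.100e+01 -2.080e-02  2.000e-04 -2.000e-04]
 [ 3.440e+02  7.100e+01 -2.330e-02  2.000e-04 -1.000e-03]
 [ 3.500e+02  7.100e+01 -2.590e-02  2.000e-04 -1.900e-03]
 [ 3.560e+02  7.100e+01 -2.840e-02  2.000e-04 -2.800e-03]
 [ 3.620e+02  7.300e+01 -2.790e-02  2.000e-04 -6.800e-03]
 [ 3.680e+02  7.200e+01 -3.190e-02  4.000e-04 -6.100e-03]
 [ 3.740e+02  4.400e+01 -1.095e-01  2.000e-04  6.310e-02]]
pitch deg (tool z per x) -61.42158740837692 0.029928705770884058 59.214255809783936
```

```bash
python3 - <<'E'
from g import *
a=cv2.imread("pics/pre_w.png")[185:400,220:420]
b,_=shot("pre_scene","scene");b=b[100:290,120:330,::-1]
f=lambda x,k:cv2.resize(cv2.convertScaleAbs(np.ascontiguousarray(x),alpha=2.),k,interpolation=cv2.INTER_CUBIC)
cv2.imwrite("pics/crop5.png",np.hstack([f(a,(400,430)),f(b,(400,430))]))
E
```

```text
(no output)
```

View pics/crop5.png

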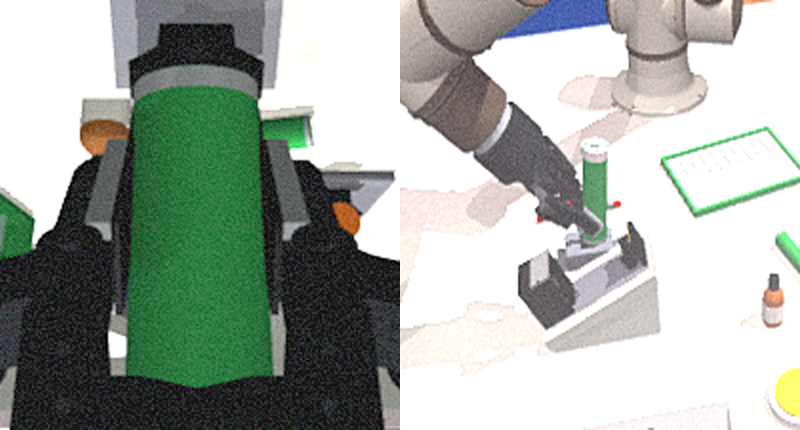

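The picture shows the cell standing upright in the gripper, held near its flat end: it was knocked by the contact wall on the way in. I'll stand it on free bench, flat end down, and regrasp it from the robot side at mid-height. First I check free space and IK.

```bash
python3 - <<'E'
from g import *
im,i=load("packw")
print("small cell",onz(i,(315,352),.01).round(3),"dropper base",onz(i,(255,295),0.).round(3),"notebook corner",onz(i,(520,270),0).round(3),onz(i,(412,285),0).round(3))
B=np.array([.55,-.045,0]);F=np.diag([-1.,-1,1])
h0=np.arctan2(B[1],B[0])
for nm,p,R in[("place",B+[0,0,.036],rt(h0,np.radians(39))),("place_hi",B+[0,0,.30],rt(h0,np.radians(39)))]: print(nm,robot.ik(p,R))
for t in(50,55,60,65):
  for fl in(np.eye(3),F):
    th=np.radians(t);q=robot.ik(B+[0,0,.066]+.006*ax(h0,th)[2],rt(h0,th)@fl);q2=robot.ik(B+[0,0,.066]+.1*ax(h0,th)[2],rt(h0,th)@fl)
    d=90-t;P=[robot.ik(SEAT+[0,0,.05],rt(HP,S+np.radians(a-d))@fl) for a in(14,0)]
    print(t,fl[0,0],*[None if x is None else np.round(x) for x in(q,q2,*P)])
s=robot.get_state();print(s["t"],s["position"])
E
```

```text
small cell [0.535 0.098 0.01 ] dropper base [ 0.627 -0.002  0.   ] notebook corner [ 0.231 -0.046  0.   ] [ 0.389 -0.02   0.   ]
place None
place_hi [   8.29817823   -1.78998061  -48.33700968   57.70675804   -9.62277718
 -157.49131875]
50 1.0 [ -27.   25.  -43. -145.  -31.   74.] [ -24.    9.  -42. -123.  -17.   46.] [ -5.  25. -13.   1. -52.   0.] [  1.  24. -23.  21. -46. -20.]
50 -1.0 [ -27.   25.  -43. -145.  -31. -106.] [ -24.    9.  -42. -123.  -17. -134.] None [  1.  24. -23.  21. -46. 160.]
55 1.0 [ -30.   29.  -48. -149.  -43.   82.] [ -33.   14.  -51. -137.  -34.   69.] [ -7.  26. -10.  -5. -55.   6.] [ -1.  24. -20.  14. -47. -12.]
55 -1.0 [ -30.   29.  -48. -149.  -43.  -98.] [ -33.   14.  -51. -137.  -34. -111.] [  -7.   26.  -10.   -5.  -55. -174.] [ -1.  24. -20.  14. -47. 168.]
60 1.0 [ -32.   33.  -51. -151.  -55.   87.] [ -38.   22.  -58. -142.  -51.   83.] [-10.  26.  -7. -11. -58.  11.] [ -3.  25. -16.   7. -50.  -5.]
60 -1.0 [ -32.   33.  -51. -151.  -55.  -93.] [ -38.   22.  -58. -142.  -51.  -97.] [ -10.   26.   -7.  -11.  -58. -169.] [ -3.  25. -16.   7. -50. 175.]
65 1.0 [ -33.   38.  -53. -152.  -67.   91.] None [-12.  27.  -4. -16. -62.  16.] [ -5.  25. -13.   0. -52.   1.]
65 -1.0 [ -33.   38.  -53. -152.  -67.  -89.] None [ -12.   27.   -4.  -16.  -62. -164.] None
15.5167 [ 0.55629018 -0.21218691  0.16588721]
```

```bash
python3 - <<'E'
from g import *
q0=np.array(robot.get_state()["joints"])
for B in[(.48,.0),(.46,.03),(.33,.33),(.28,.38),(.35,-.1)]:
  B=np.array([*B,0.])
  for hd in range(0,360,15):
    h=np.radians(hd);r=[]
    for t,z in((39,.030),(57,.072)):
      th=np.radians(t);n=ax(h,th)[2]
      r.append(all(robot.ik(B+[0,0,z]+k*n,rt(h,th)) is not None for k in(.006,.09)))
    if r[1]: print(B[:2],hd,r,np.round(robot.ik(B+[0,0,.072]+.006*n,rt(h,th))))
E
```

```text
[0.48 0.  ] 0 [False, True] [ -33.   31.  -58. -147.  -56.   89.]
[0.48 0.  ] 15 [False, True] [ -32.   26.  -46. -122.  -46.   72.]
[0.48 0.  ] 30 [True, True] [ -29.   26.  -37. -101.  -47.   57.]
[0.48 0.  ] 45 [True, True] [-26.  27. -30. -85. -53.  49.]
[0.48 0.  ] 60 [True, True] [-23.  30. -23. -73. -60.  46.]
[0.48 0.  ] 75 [True, True] [-20.  33. -17. -64. -69.  46.]
[0.48 0.  ] 90 [True, True] [-16.  36. -10. -56. -77.  47.]
[0.48 0.  ] 105 [True, True] [-12.  39.  -5. -49. -84.  50.]
[0.48 0.  ] 120 [True, True] [ -8.  42.  -0. -42. -91.  54.]
[0.48 0.  ] 135 [True, True] [ -3.  44.   3. -34. -97.  59.]
[0.48 0.  ] 150 [True, True] [   2.   46.    5.  -27. -101.   66.]
[0.48 0.  ] 165 [True, True] [   7.   47.    5.  -19. -102.   73.]
[0.48 0.  ] 180 [True, True] [  13.   48.    3.  -11. -102.   81.]
[0.48 0.  ] 195 [True, True] [ 18.  47.  -1.  -2. -99.  88.]
[0.48 0.  ] 210 [True, True] [ 23.  46.  -7.   6. -94.  94.]
[0.48 0.  ] 225 [True, True] [ 28.  44. -14.  14. -87.  99.]
[0.48 0.  ] 240 [True, True] [ 32.  42. -23.  23. -79. 101.]
[0.48 0.  ] 255 [True, True] [ 36
[... 4189 characters left out ...]
  58.]
[ 0.35 -0.1 ] 105 [True, True] [-25.  36. -16. -40. -85.  62.]
[ 0.35 -0.1 ] 120 [True, True] [-19.  38. -14. -33. -88.  66.]
[ 0.35 -0.1 ] 135 [True, True] [-13.  39. -13. -26. -91.  71.]
[ 0.35 -0.1 ] 150 [True, True] [ -7.  40. -13. -19. -92.  76.]
[ 0.35 -0.1 ] 165 [True, True] [ -0.  40. -15. -12. -91.  82.]
[ 0.35 -0.1 ] 180 [True, True] [  6.  40. -19.  -5. -88.  87.]
[ 0.35 -0.1 ] 195 [True, True] [ 12.  39. -24.   2. -84.  91.]
[ 0.35 -0.1 ] 210 [True, True] [ 18.  38. -30.  10. -78.  94.]
[ 0.35 -0.1 ] 225 [True, True] [ 24.  36. -38.  18. -72.  96.]
[ 0.35 -0.1 ] 240 [True, True] [ 30.  34. -47.  28. -65.  95.]
[ 0.35 -0.1 ] 255 [False, True] [ 33.  31. -57.  41. -58.  91.]
```

```bash
python3 - <<'E'
from g import *
B=np.array([.46,.02,0]);h=np.radians(50);th=np.radians(39);R=rt(h,th);n=ax(h,th)[2]
p=robot.get_state()["position"]
robot.move_l(p+[0,0,.08],vel=.25)
robot.move_to(B+[0,0,.16],R);robot.sleep(.1)
a,ia=shot("up_s","scene")
print("fast",robot.move_l(B+[0,0,.075],vel=.15,guard=8))
print("touch",robot.move_l(B+[0,0,.02],vel=.03,guard=4));s=robot.get_state();print(s["t"],s["position"],s["ft_force"].round(1))
for nm in("scene","side"):
    im,i=shot("st_"+nm,nm)
    for c in blobs(im,40,85,amin=60,vmin=30):
        (cx,cy),wh,a=cv2.minAreaRect(c);q=onz(i,(cx,cy),.06)
        if np.linalg.norm(q[:2]-B[:2])<.06: print(nm,(cx,cy),wh,a,cv2.boundingRect(c),proj(i,s["position"]).round(1))
E
```

```text
fast False
touch True
19.0167 [0.45999155 0.01988914 0.04040385] [-1.1 -0.9  5. ]
side (277.0, 226.5) (21.0, 12.0) 90.0 (271, 216, 13, 22) [273.  241.2]
```

```bash
python3 - <<'E'
from g import *
for nm in("st_scene","up_s","st_side"):
    im,i=load(nm);z=0 if nm!="up_s" else .12
    print(nm,"proj",[proj(i,(.46,.02,k+z)).round(0).tolist() for k in(0,.06,.12)])
    for c in blobs(im,38,88,amin=25,vmin=25,smin=70):
        x,y,w,hh=cv2.boundingRect(c);u=proj(i,(.46,.02,.06+z))
        if abs(x+w/2-u[0])<40 and abs(y+hh/2-u[1])<50:
            d=cv2.fitLine(c,cv2.DIST_L2,0,.01,.01).ravel();print(" ",cv2.contourArea(c),(x,y,w,hh),d.round(2))
E
```

```text
st_scene proj [[295.0, 205.0], [295.0, 190.0], [294.0, 173.0]]
  260.5 (283, 156, 52, 52) [ 2.9000e-01 -9.6000e-01  3.0810e+02  1.7663e+02]
  103.0 (318, 202, 17, 18) [  0.68   0.73 325.12 210.32]
  32.5 (257, 169, 14, 18) [  0.59   0.81 262.95 177.7 ]
up_s proj [[294.0, 173.0], [294.0, 155.0], [294.0, 136.0]]
  393.5 (257, 144, 78, 52) [ 9.9000e-01 -1.5000e-01  2.9560e+02  1.7281e+02]
st_side proj [[274.0, 254.0], [272.0, 235.0], [270.0, 213.0]]
  231.0 (289, 220, 32, 14) [ 9.8000e-01 -2.0000e-01  3.0407e+02  2.2636e+02]
  216.0 (270, 216, 14, 23) [2.1000e-01 9.8000e-01 2.7750e+02 2.2574e+02]
  38.5 (272, 246, 11, 9) [  0.91   0.41 276.11 250.78]
```

```bash
python3 - <<'E'
from g import *
h=np.radians(50);n=ax(h,np.radians(39))[2];p=robot.get_state()["position"]
robot.open();robot.move_l(p+.11*n,vel=.2);print(robot.get_state()["t"])
a,_=shot("up1_scene","scene");b,_=shot("up1_side","side");w,_=shot("up1_w","wrist")
f=lambda x,k:cv2.resize(cv2.convertScaleAbs(np.ascontiguousarray(x[:,:,::-1]),alpha=1.5),k,interpolation=cv2.INTER_CUBIC)
cv2.imwrite("pics/crop6.png",np.hstack([np.vstack([f(a[130:230,230:370],(336,240)),f(b[180:280,210:350],(336,240))]),f(w,(464,480))]))
E
```

```text
20.4
```

View pics/crop6.png

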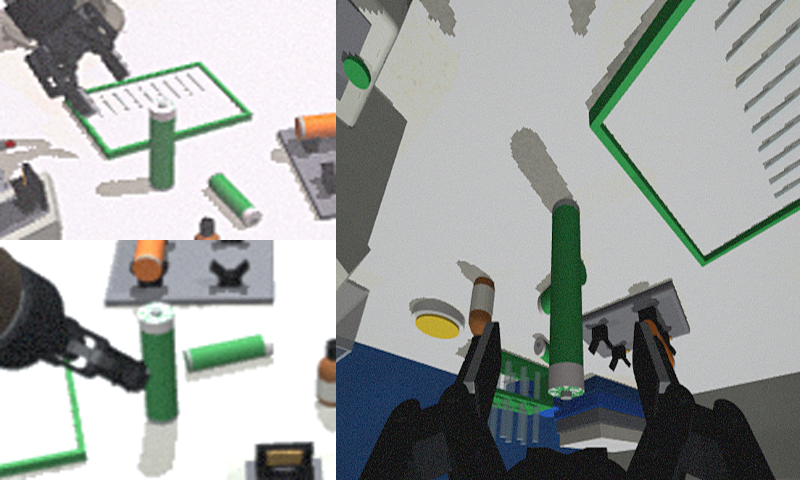

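The cell stands upright, with its base at crop (160,190) in scene and (163,420) in side, and the wrist view shows it centred between the fingers. I locate it and regrasp at mid-height.

```bash
python3 - <<'E'
from g import *
_,a=load("up1_scene");_,b=load("up1_side");_,w=load("up1_w")
top,e=tri([rayd(a,(297.5,173.3)),rayd(b,(275,209.2))]);print("top",top.round(4),np.round(e,4))
print("wrist top z.12",onz(w,((566-336)/464*640,392*400/480),.12).round(4), "side",onz(b,(275,209.2),.12).round(4),"scene",onz(a,(297.5,173.3),.12).round(4))
B=np.array([top[0],top[1],0])
h=np.radians(50);th=np.radians(57);R=rt(h,th);n=ax(h,th)[2];y=ax(h,th)[1]
if abs(top[2]-.12)<.008 and np.linalg.norm(B[:2]-[.46,.02])<.03:
    p=B+[0,0,.0695]+.006*n
    robot.move_to(p+.09*n,R);robot.sleep(.1);im,i=shot("pre2","wrist")
    print("guard",robot.move_l(p,vel=.12,guard=6));s=robot.get_state();print(s["t"],(s["position"]-p).round(4),s["ft_force"].round(1))
    m=blobs(im,38,88,amin=800,vmin=25,smin=70);
    for c in m[:3]:print(cv2.boundingRect(c))
E
```

```text
top [0.4715 0.0262 0.1245] [0.0004 0.0004]
wrist top z.12 [0.4692 0.0311 0.12  ] side [0.4712 0.0328 0.12  ] scene [0.4654 0.0279 0.12  ]
guard False
22.1667 [-0.0002 -0.0001  0.0002] [-1.1 -0.5 -0.2]
(184, 123, 168, 150)
(367, 0, 273, 169)
```

```bash
cat >> g.py <<'E'
DEL=np.radians(33); G2=.008
def pose2(xf,zf,phi):
    th=S+np.radians(phi);c=ax(HP,th)[0]
    return SEAT+xf*xs+zf*zs+(.0615+G2)*c+.006*ax(HP,th-DEL)[2], rt(HP,th-DEL)
E
python3 - <<'E'
from g import *
h=np.radians(50);y=ax(h,0)[1];s=robot.get_state()
robot.move_l(s["position"]+.003*y+.001*ax(h,0)[0],vel=.05);robot.grasp(90)
s=robot.get_state();print(s["t"],s["opening"],s["finger_force"])
p=s["position"];print("lift",robot.move_l(p+[0,0,.19],vel=.22))
P,R=pose2(-.032,.11,14);robot.move_to(P,R);robot.sleep(.15)
s=robot.get_state();print(s["t"],(s["position"]-P).round(4),s["opening"],s["ft_force"].round(1))
im,i=shot("pre3","wrist")
# predicted flat end & actual green
c=ax(HP,S+np.radians(14))[0];n=ax(HP,S+np.radians(14))[2];fl=SEAT-.032*xs+.11*zs
print("pred flat crest",proj(i,fl+.016*n).round(1),"pred tip",proj(i,fl+.123*c).round(1))
hsv=cv2.cvtColor(np.ascontiguousarray(im),cv2.COLOR_RGB2HSV);m=cv2.inRange(hsv,(38,80,20),(88,255,255))
u=int(proj(i,fl+.016*n)[0]);print("rows green at col",u,[r for r in range(0,400) if m[r,u]>0][:3],[r for r in range(0,400) if m[r,u]>0][-3:])
v=int(proj(i,fl+.03*c+.016*n)[1]);k=np.where(m[v]>0)[0];print("row",v,"cols",k.min(),k.max(),len(k),"pred edges",[proj(i,fl+.03*c+q*ys*.016)[0].round(0) for q in(1,-1)])
E
```

```text
22.9667 0.03026394961727544 88.34296703338623
lift False
25.2167 [-0.0007  0.0002  0.    ] 0.03061644618917889 [ 0.4  0.3 -1.3]
pred flat crest [317.  131.7] pred tip [316.8 425.1]
rows green at col 316 [101, 104, 141] [377, 378, 392]
row 195 cols 286 379 68 pred edges [np.float64(350.0), np.float64(284.0)]
```

The held cell matches the prediction (flat end at row ~131, edges 286 to 350), so I insert it.

```bash
python3 - <<'E'
from g import *
def go(xf,zf,phi,vel,guard):
    P,R=pose2(xf,zf,phi);r=robot.move_l(P,vel=vel,rotation=R,guard=guard);s=robot.get_state();f=s["ft_force"]
    d=s["position"]-P;print((xf,zf,phi),r,"t",round(s["t"],2),"f xs,ys,zs",(xs@f).round(1),(ys@f).round(1),(zs@f).round(1),"err",(1e3*np.array([xs@d,ys@d,zs@d])).round(1));return r
ok=not go(-.032,.0035,14,.14,8)
ok=ok and not go(-.052,.0035,14,.08,8)
ok=ok and not go(-.066,.0035,14,.04,18)
E
```

```text
(-0.032, 0.0035, 14) False t 26.18 f xs,ys,zs -0.9 -0.0 -0.6 err [ 0.1 -0.7  1. ]
(-0.052, 0.0035, 14) False t 26.57 f xs,ys,zs -0.4 0.3 -1.3 err [-0.9  0.2  0.1]
(-0.066, 0.0035, 14) False t 27.07 f xs,ys,zs 7.1 1.9 0.5 err [ 1.1 -0.1  0.1]
```

The spring force of about 8 N matches roughly 10 mm of travel. Now I lower the button end.

```bash
python3 - <<'E'
from g import *
def go(xf,zf,phi,vel,guard):
    P,R=pose2(xf,zf,phi);r=robot.move_l(P,vel=vel,rotation=R,guard=guard);s=robot.get_state();f=s["ft_force"]
    d=s["position"]-P;print((xf,zf,phi),r,"t",round(s["t"],2),"f xs,ys,zs",(xs@f).round(1),(ys@f).round(1),(zs@f).round(1),"err",(1e3*np.array([xs@d,ys@d,zs@d])).round(1));return r
ok=True
for a in((-.0665,.0025,9.5),(-.0665,.0015,5),(-.0665,.0008,2),(-.0665,.0003,0)):
    if ok: ok=not go(*a,.04,12)
E
```

```text
(-0.0665, 0.0025, 9.5) False t 27.39 f xs,ys,zs 7.5 2.5 2.9 err [ 1.5 -0.1  0.4]
(-0.0665, 0.0015, 5) False t 27.71 f xs,ys,zs 6.4 2.1 1.8 err [ 1.4 -0.6  0.4]
(-0.0665, 0.0008, 2) False t 27.98 f xs,ys,zs 6.7 1.7 2.0 err [ 1.3 -1.   0.5]
(-0.0665, 0.0003, 0) False t 28.23 f xs,ys,zs 7.3 1.3 1.0 err [ 1.3 -1.2  0.6]
```

```bash
python3 - <<'E'
from g import *
def go(xf,zf,phi,vel,guard):
    P,R=pose2(xf,zf,phi);r=robot.move_l(P,vel=vel,rotation=R,guard=guard);s=robot.get_state();f=s["ft_force"]
    d=s["position"]-P;print((xf,zf,phi),r,"t",round(s["t"],2),"f xs,ys,zs",(xs@f).round(1),(ys@f).round(1),(zs@f).round(1),"err",(1e3*np.array([xs@d,ys@d,zs@d])).round(1));return r
go(-.0665,-.004,-1,.03,7)
s=robot.get_state();p=s["position"]
for k in(.002,.004):
    r=robot.move_l(p+k*xs,vel=.03,guard=8);s=robot.get_state();f=s["ft_force"];print(k,r,(xs@f).round(1),(zs@f).round(1),s["t"])
im,i=shot("seated_w","wrist")
E
```

```text
(-0.0665, -0.004, -1) True t 28.45 f xs,ys,zs 3.0 1.8 2.1 err [ 1.1 -1.4  2.9]
0.002 False 6.6 2.2 28.7
0.004 False -1.8 1.0 28.95
```

```bash
python3 - <<'E'
from g import *
robot.open();s=robot.get_state();n=-s["tool_rot"][:,2];robot.move_l(s["position"]+.10*n,vel=.22);print(robot.get_state()["t"])
def chk(nm,im,i):
    # green silhouette vs prediction of seated cell
    hsv=cv2.cvtColor(np.ascontiguousarray(im),cv2.COLOR_RGB2HSV);m=cv2.inRange(hsv,(38,70,20),(88,255,255))
    for z in(-.0,):
        print(nm,"pred flat crest",proj(i,SEAT-.0615*xs+.016*zs).round(1),"white start",proj(i,SEAT+.0445*xs+.016*zs).round(1),"body end crest",proj(i,SEAT+.0585*xs+.016*zs).round(1))
    c=[c for c in blobs(im,38,88,amin=100,vmin=20,smin=70) if cv2.pointPolygonTest(c,tuple(map(float,proj(i,SEAT+.016*zs))),True)>-15]
    for k in c:
        d=cv2.fitLine(k,cv2.DIST_L2,0,.01,.01).ravel();print(cv2.boundingRect(k),cv2.contourArea(k),d.round(3),"pred dir",(lambda v:(v/np.linalg.norm(v)).round(3))(proj(i,SEAT+.04*xs)-proj(i,SEAT-.04*xs)))
for nm in("wrist","side"):
    im,i=shot("rel_"+nm,nm);chk(nm,im,i)
# column profile at axis in wrist view
im,i=load("rel_wrist");u=[proj(i,SEAT+x*xs+.016*zs) for x in np.arange(-.066,.08,.004)]
print([(int(1000*x),im[int(q[1]),int(q[0])].tolist()) for x,q in zip(np.arange(-.066,.08,.004),u) if 0<=q[1]<400])
E
```

```text
30.1917
wrist pred flat crest [320.  115.1] white start [320.  259.1] body end crest [320.1 280.9]
(294, 125, 47, 139) 5703.0 [ 7.00000e-03 -1.00000e+00  3.17788e+02  1.95464e+02] pred dir [0. 1.]
side pred flat crest [331.8 337.5] white start [328.1 275. ] body end crest [327.6 267.4]
(320, 275, 22, 52) 873.0 [5.40000e-02 9.99000e-01 3.30705e+02 3.00894e+02] pred dir [-0.059 -0.998]
[(-66, [106, 105, 105]), (-62, [92, 96, 93]), (-57, [100, 103, 99]), (-53, [73, 82, 74]), (-49, [10, 61, 30]), (-45, [13, 67, 32]), (-41, [21, 66, 31]), (-37, [24, 66, 34]), (-33, [11, 63, 25]), (-29, [26, 70, 38]), (-25, [21, 70, 40]), (-21, [25, 69, 37]), (-17, [22, 65, 33]), (-13, [23, 66, 36]), (-9, [22, 70, 30]), (-5, [23, 71, 38]), (-1, [21, 70, 32]), (2, [26, 88, 47]), (6, [37, 94, 50]), (10, [38, 94, 49]), (14, [37, 94, 48]), (18, [35, 94, 48]), (22, [32, 94, 49]), (26, [36, 95, 49]), (30, [31, 92, 42]), (34, [34, 87, 43]), (38, [35, 87, 46]), (42, [30, 90, 47]), (46, [19, 85, 37]), (50, [133, 127, 127]), (54, [129, 125, 125]), (58, [137, 129, 128]), (62, [112, 99, 74]), (66, [21, 26, 26]), (70, [95, 97, 89]), (74, [133, 133, 136]), (78, [134, 134, 133])]
```

```bash
python3 - <<'E'
from g import *
_,w=load("rel_wrist");_,sd=load("rel_side")
p,e=tri([rayd(w,(318,264)),rayd(sd,(329,275))]);d=p-SEAT;print("white start",[(1e3*k@d).round(1) for k in(xs,ys,zs)],np.round(e,4))
robot.grasp(30)
R=rt(HP,S);P=SEAT+.028*xs+.041*zs
robot.move_to(P+.02*zs,R)
r=robot.move_l(P-.004*zs,vel=.05,guard=6);s=robot.get_state();d=s["position"]-P;print(r,"z err mm",(1e3*zs@d).round(1),s["t"],s["ft_force"].round(1))
robot.move_l(P+.03*zs,vel=.2)
im,i=shot("rel2","wrist")
m=[c for c in blobs(im,38,88,amin=100,vmin=20,smin=70)]
print([cv2.boundingRect(k) for k in m[:2]],proj(i,SEAT+.0445*xs+.016*zs).round(1),robot.get_state()["t"])
E
```

```text
white start [np.float64(47.1), np.float64(-1.7), np.float64(8.2)] [0.0003 0.0003]
True z err mm 0.6 32.125 [-1.5 -1.7  3.2]
[(453, 230, 166, 106), (291, 114, 57, 151)] [319.4 265.7] 32.4667
```

The press test met the cell 0.6 mm from its ideal height, so it is home. Now the switch.

```bash
python3 - <<'E'
from g import *
xh=ax(HP,0)[0];R=rt(HP,0);b=np.array([.4689,-.2277,0]);z=np.array([0,0,.120])
a=b-.042*xh+z
robot.move_l(robot.get_state()["position"]+[0,0,.04],vel=.25)
robot.move_to(a+[0,0,.07],R);print(robot.move_l(a,vel=.2,guard=8))
print(robot.move_l(b+.034*xh+z,vel=.08,guard=12),robot.get_state()["ft_force"].round(1))
print("over",robot.move_l(b+.043*xh+z,vel=.04,guard=6));s=robot.get_state();print(s["t"],s["ft_force"].round(1),"along",(xh@(s["position"]-b)*1e3).round(1))
robot.move_l(s["position"]-.02*xh,vel=.15);robot.move_l(s["position"]-.02*xh+[0,0,.10],vel=.25)
im,i=shot("sw_side","side");im2,i2=shot("sw_scene","scene")
def ball(im):
    return [ (cv2.minEnclosingCircle(c)) for c in blobs(im,172,180,amin=15)+blobs(im,0,6,amin=15)]
print("side",ball(im),"on pred",proj(i,b+.0577*xh+[0,0,.11]).round(1));print("scene",ball(im2),proj(i2,b+.0577*xh+[0,0,.11]).round(1),robot.get_state()["t"])
E
```

```text
False
True [ 0.5 -6.4  0.3]
over True
34.8083 [ 0.8 -5.   1.5] along 26.5
side [((203.5, 351.5), 28.85317611694336), ((281.0, 285.19232177734375), 6.880859375)] on pred [279.7 281.8]
scene [((213.5, 325.5), 6.96429443359375), ((213.5, 193.0), 21.86902618408203)] [230.2 189.2] 35.7417
```

```bash
python3 - <<'E'
from g import *
xh=ax(HP,0)[0]
for nm in("side0","sw_side"):
    im=cv2.imread(f"pics/{nm}.png")[:,:,::-1];i=robot.camera_info("side")
    for c in blobs(im,172,180,amin=15)+blobs(im,0,6,amin=15):
        q,r=cv2.minEnclosingCircle(c)
        M=cv2.moments(c)
        if r<12: m=(M["m10"]/M["m00"],M["m01"]/M["m00"]);p=onz(i,m,.11);print(nm,np.round(m,1),p.round(4),(xh@(p-[.4689,-.2277,.11])*1e3).round(1))
# wrist look from above
robot.move_to(np.array([.48,-.20,.26]),down(-180));robot.sleep(.1);im,i=shot("sw_w","wrist")
for c in blobs(im,172,180,amin=15)+blobs(im,0,6,amin=15):
    q,r=cv2.minEnclosingCircle(c)
    if r<30: p=onz(i,q,.11);print("wrist",q,r,p.round(4),(xh@(p-[.4689,-.2277,.11])*1e3).round(1))
print(robot.get_state()["t"])
E
```

```text
side0 [279.6 307.5] [ 0.4707 -0.2275  0.11  ] 0.4
sw_side [280.8 284.6] [ 0.4748 -0.1769  0.11  ] 51.1
wrist (323.83770751953125, 219.27748107910156) 13.896627426147461 [ 0.4741 -0.177   0.11  ] 51.0
wrist (441.0, 213.0) 5.000100135803223 [ 0.3702 -0.1829  0.11  ] 37.8
36.2
```

The ball moved 51 mm where I expected about 58, so I push again with a higher guard to see whether that was the stop.

```bash
python3 - <<'E'
from g import *
xh=ax(HP,0)[0];R=rt(HP,0);b=np.array([.4689,-.2277,0])+.003*np.array([1,0,0]);z=np.array([0,0,.120])
a=b+.008*xh+z
robot.move_to(a+[0,0,.06],R);print(robot.move_l(a,vel=.2,guard=8))
for k in(.022,.026,.028,.030,.032,.034,.036):
    r=robot.move_l(b+k*xh+z,vel=.04,guard=16);s=robot.get_state();print(k,r,(xh@(s["position"]-b)*1e3).round(1),s["ft_force"].round(1),round(s["t"],2))
    if r or abs(xh@s["ft_force"])>14:break
robot.move_l(s["position"]-.02*xh,vel=.15);robot.move_l(s["position"]-.02*xh+[0,0,.12],vel=.25)
im,i=shot("sw2","side")
for c in blobs(im,172,180,amin=15)+blobs(im,0,6,amin=15):
    q,r=cv2.minEnclosingCircle(c);M=cv2.moments(c);m=(M["m10"]/M["m00"],M["m01"]/M["m00"]);p=onz(i,m,.11)
    if r<12:print(np.round(m,1),p.round(4),(xh@(p-[.4689,-.2277,.11])*1e3).round(1))
for c in blobs(im,38,88,amin=300,vmin=20,smin=70): 
    q=cv2.boundingRect(c)
    if 310<q[0]<335: print("cell",q)
print(robot.get_state()["t"])
E
```

```text
False
0.022 False 22.3 [-1.1  0.8 -0.3] 37.58
0.026 False 26.0 [-1.1 -1.3  0.3] 37.83
0.028 False 26.4 [-0.4 -9.1 -1.3] 38.08
0.03 False 26.8 [ -1.  -17.7  -2.3] 38.33
[280.6 285. ] [ 0.4744 -0.1779  0.11  ] 50.0
cell (320, 275, 21, 52)
39.3167
```

Force rises to 18 N within 1 mm, which points to the stop. To rule out the fingertip catching something lower, I push once more 9 mm higher and then check.

```bash
python3 - <<'E'
from g import *
xh=ax(HP,0)[0];R=rt(HP,0);b=np.array([.4689,-.2277,0])+.003*np.array([1,0,0]);z=np.array([0,0,.129])
p=robot.get_state()["position"]
robot.move_l(b+.010*xh+z,vel=.2,guard=8)
robot.move_l(b+.022*xh+z,vel=.06,guard=16)
for k in(.027,.030,.034):
    r=robot.move_l(b+k*xh+z,vel=.04,guard=14);s=robot.get_state();print(k,r,(xh@(s["position"]-b)*1e3).round(1),s["ft_force"].round(1),round(s["t"],2))
    if r:break
robot.move_l(s["position"]-.02*xh,vel=.15);robot.move_l(s["position"]-.02*xh+[0,0,.12],vel=.25);robot.sleep(.2)
im,i=shot("sw3","side")
for c in blobs(im,172,180,amin=15)+blobs(im,0,6,amin=15):
    q,r=cv2.minEnclosingCircle(c);M=cv2.moments(c);m=(M["m10"]/M["m00"],M["m01"]/M["m00"]);p=onz(i,m,.11)
    if r<12:print(np.round(m,1),p.round(4),(xh@(p-[.4689,-.2277,.11])*1e3).round(1))
for nm,h in(("green LED",(38,88)),):
    print([cv2.boundingRect(c) for c in blobs(im,*h,amin=4,vmin=120,smin=120) if 260<cv2.boundingRect(c)[0]<310 and cv2.boundingRect(c)[1]>260])
print(robot.get_state()["t"])
E
```

```text
0.027 False 26.3 [ 0.5 -5.1  0.7] 40.65
0.03 False 26.9 [ -1.  -17.   -2.5] 40.9
0.034 False 27.6 [  0.1 -34.1  -6.5] 41.15
[280.5 284.7] [ 0.4742 -0.1771  0.11  ] 50.8
[]
42.3583
```

The stop is at the same place at both heights, so the lever is at its end. I hand in.

```bash
python3 -c "
from plant import robot
print(robot.job_done())"
```

```text
the job is handed in; nothing more can be done
None
```

I handed the job in at about 42 s: the green cell is home in the cradle and the lever is hard against its stop, but its travel measured about 51 mm rather than the expected 58 mm; on the way in, the cell hit the pack's contact wall, so I stood it on the bench and regrasped it.

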